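# Load the feather dryer and lock its blower on

## Task

Push every yellow drying tube that is out down over a spigot of the dryer until it is fully home, and close each spigot left over with a blue blanking cap, also fully home, so that no spigot is open; caps you do not need may stay where they are. Then start the blower: squeeze its orange trigger right in, press the red lock-on button on its side while you hold the trigger, ease the trigger so that it stays on by itself, and take your hand away. Leave the jar and the slide box undisturbed.

Things in the scene. Friction and masses are not known exactly. Their poses are not given: they have to be found in the camera images.
- tube0: yellow plastic drying tube standing upright: a plain round sleeve open at both ends, 50 mm outside diameter, 40 mm bore, 80 mm long, 90 g. Origin: centre of its underside, z up along its axis. Two to four of the tubes are out in any one run (on the black draining board at the start).
- tube1: yellow plastic drying tube standing upright: a plain round sleeve open at both ends, 50 mm outside diameter, 40 mm bore, 80 mm long, 90 g. Origin: centre of its underside, z up along its axis. Two to four of the tubes are out in any one run (on the black draining board at the start).
- tube2: yellow plastic drying tube standing upright: a plain round sleeve open at both ends, 50 mm outside diameter, 40 mm bore, 80 mm long, 90 g. Origin: centre of its underside, z up along its axis. Two to four of the tubes are out in any one run (on the black draining board at the start).
- tube3: yellow plastic drying tube standing upright: a plain round sleeve open at both ends, 50 mm outside diameter, 40 mm bore, 80 mm long, 90 g. Origin: centre of its underside, z up along its axis. Two to four of the tubes are out in any one run (on the black draining board at the start).
- cap0: blue plastic blanking cap standing open end down: 50 mm outside diameter, 40 mm bore, 60 mm tall, closed on top (bore 55 mm deep), 80 g. Origin: centre of its open underside, z up. Stands on the black draining board at the start.
- cap1: blue plastic blanking cap standing open end down: 50 mm outside diameter, 40 mm bore, 60 mm tall, closed on top (bore 55 mm deep), 80 g. Origin: centre of its open underside, z up. Stands on the black draining board at the start.
- spigot0 (a point): foot of an aluminium air spigot, on its axis, level with the flat top of the white manifold box (40 mm above the bench); a tube or cap that is fully down has its underside here. The spigot is upright, 36 mm in diameter and 45 mm tall, its last 10 mm tapering to 22 mm. Four spigots in a row, 80 mm apart.
- spigot1 (a point): foot of an aluminium air spigot, on its axis, level with the flat top of the white manifold box (40 mm above the bench); a tube or cap that is fully down has its underside here. The spigot is upright, 36 mm in diameter and 45 mm tall, its last 10 mm tapering to 22 mm. Four spigots in a row, 80 mm apart.
- spigot2 (a point): foot of an aluminium air spigot, on its axis, level with the flat top of the white manifold box (40 mm above the bench); a tube or cap that is fully down has its underside here. The spigot is upright, 36 mm in diameter and 45 mm tall, its last 10 mm tapering to 22 mm. Four spigots in a row, 80 mm apart.
- spigot3 (a point): foot of an aluminium air spigot, on its axis, level with the flat top of the white manifold box (40 mm above the bench); a tube or cap that is fully down has its underside here. The spigot is upright, 36 mm in diameter and 45 mm tall, its last 10 mm tapering to 22 mm. Four spigots in a row, 80 mm apart.
- mat: smooth, slippery black plastic draining board, a flat sheet 170 x 660 x 3 mm, fixed to the bench. Origin: centre of its underside; its length lies along its y.
- dryer: the dryer, fixed to the bench. Origin: on the bench under the middle of its white manifold box (90 mm in x, 310 mm in y, 40 mm high); the spigots stand in a row along its y axis at x = 0, y = +120, +40, -40, -120 mm. A grey hand blower lies clamped beyond the manifold's -y end: x -28 to 23 mm, y -400 to -200 mm, top 75 mm above the bench.
- cheek_top (a point): middle of the top edge of the blower's switch cheek, a rigid wall 8 mm thick standing along the +x edge of the blower's top: dryer x 15 to 23 mm, y -335 to -265 mm, top 103 mm above the bench. The orange trigger lies on its -x side, the red lock-on button sticks out of its +x side.
- trigger_top (a point): centre of the top face of the orange trigger, a paddle 38 mm (dryer x) by 60 mm (dryer y); with the trigger out it is 92 mm above the bench, at dryer x = -7 mm, y = -300 mm, and it moves with the trigger. The trigger is squeezed straight down; 2 mm free gap to the cheek.
- trigger (a joint): travel of the trigger (m): 0 out (off), 0.014 squeezed right in; spring-loaded outwards, 2.8 N at first and 6.7 N right in. Locked on it stays at about 0.006 by itself.
- lock_top (a point): centre of the outer face of the red lock-on button, a round stud 20 mm in diameter; out, it is at dryer x = 37 mm, y = -300 mm, 91 mm above the bench, 14 mm proud of the cheek; it moves with the button. Pressed towards dryer -x.
- lock (a joint): travel of the lock-on button (m): 0 out, 0.010 right in; spring-loaded outwards, 1.6 to 3.6 N. Blocked unless the trigger is in beyond 0.009. Pressed beyond 0.0075 with the trigger in, it is caught as the trigger is eased, and both stay in (lock at about 0.007); squeezing again frees it. One finger can hold the trigger down while the other, outside the button, presses it.
- jar: bystander: closed specimen jar, 70 mm in diameter, 110 mm tall; origin at the centre of its underside.
- slide_box: bystander: wooden slide box, 100 x 70 x 40 mm; origin at the centre of its underside.
There are look-alikes about, which are no part of the job. What is shaped like the tube3 but turquoise is not meant.

How it is judged:
By the outcome, as a careful person would: the job done as asked, in the order asked, and still so for the second after the job is handed in, with the robot touching nothing.
Of tube0, tube1, tube2, tube3 only 2 to 4 are there at a start; the rules pass over those that are not, and their reading is None.
At some moment in a run one of tube0, tube1, tube2, tube3, cap0, cap1 may be knocked a few centimetres aside while the robot is not near it.
It also fails if it takes over 184 s, if anything falls off the work surface, if the arm or the gripper's body presses on something with over 40 N, if the wrist force passes 120 N, or if a joint passes its speed limit or range.

## Robot

A 7-joint arm with a two-finger parallel gripper is mounted at the origin on the work surface. World frame = base frame: x ahead of the robot, y to its left, z up, the work surface at z = 0. Lengths are in m, angles in rad, forces in N, time in s.
With the tool pointing down it reaches from about 0.425 to 0.925 m from the base axis. Payload 6.8 kg.
Tool frame: the origin (TCP) lies between the finger pads; the fingertips stand 11 mm ahead of it and the grasp point (between the pads) lies 8 mm behind it; z points along the fingers, y is the line along which they close (so a half turn about z gives the same grasp; the last joint's range is limited). The gripper opens to 85 mm and grips with 20 to 120 N. Pads are 22 mm wide; open, the fingers measure 114 mm over their backs; the gripper's body (76 mm by 85 mm) begins 54 mm behind the grasp point. The pads swing forward as they close: fully open they stand 13 mm farther back than shut.
Start: joints at [1.237, 0.477, 0.022, 1.555, -0.011, 1.109, -0.083], TCP at [0.151, -0.658, 0.242] pointing down, gripper open.
Joint ranges: [-2.96, 2.96], [-0.34, 2.1], [-1.41, 1.46], [0.24, 2.44], [-1.37, 4.51], [0.17, 1.92], [-2.96, 2.96]. Speed limits (rad/s): [2.39, 2.39, 3.14, 3.14, 3.14, 3.14, 3.14].

## Interface

Orientations are given as a rotation vector (axis times angle).
In Python, from bench import r gives the robot as it stands.
- The arm moves only by the tool send_rows, never from a script. Its argument "deltas" is a list of rows, each an object of numbers: "dx", "dy", "dz": the shift along the world's x, y, z in mm; "rx", "ry", "rz": the turn, a rotation vector about the world's x, y, z in degrees. A call has 1 to 5 rows; each row is the pose to reach, as a shift and turn from the pose commanded when the call began; what a row does not reach only later rows make up. A row lasts 1/12 s, in which the tool goes at most 41.7 mm and 7.16 degrees, less where a joint would pass 70% of its speed; a pose out of reach is approached as far as the arm can. A call with a gripper value outside its range is refused whole. "jaw" is the finger opening in mm, from 0 to 85.4, set as the call begins (left out, the last holds). The fingers move at their own pace and stop on an object; "newtons" is the grip in N (left out, the last holds). Time passes only in rows, so rows that repeat a pose let the fingers close. It gives the time, the measured TCP pose, the force, the opening and the grip force at its end, in the units of the state.
- r.get_obs(): the state, without advancing time (a new reading comes with each control period).
- r.grab_frame(name): name is "scene" or "top"; returns a dict with "frame" (384x512x3 uint8, blue, green, red), "z_map" (384x512 float32, m along the optical axis (not along the pixel's ray), 0 where there is no reading), "vertical_fov" (degrees; the focal length in pixels is half the picture's height over the tangent of half this angle, whatever the lens; pixels are square), "cx", "cy" (the principal point, pixels), "distortion" ([k1, k2, p1, p2, k3] as OpenCV has them; the pictures are not rectified), "xyz" and "orientation" of the camera in the world. Camera axes: x right, y down, z forward; pixel columns grow to the right and rows downward; lengths in m; the calibration is good to about 2 mm. A picture is of the moment at which its call begins.
- r.hand_in(): hands the job in; it is judged then, once.
The state is a dict: "clock": time; "joints": joint angles; "qvel": joint speeds; "tau": joint torques, N m; "tcp_pos": TCP position; "orientation": TCP orientation; "contact_force": force on the tool from outside, world axes, zero at the start; "moment": the same for the moment, N m; "grip_width": finger opening in m; "gripper_force": force on a finger pad.
Only numpy, scipy, OpenCV 4.12 (cv2) and the standard library are available. Lean on these libraries where they do the work, as an engineer would, in place of code of your own. Each camera call takes 0.05 s, during which the arm holds its last target. There are 200 camera calls.

## Working session

There is one attempt and no reset: what is moved stays moved. The work goes in short steps, Python scripts to look and compute and a tool call to move; the robot and the scene stay as the last step left them, time stands still between calls to the robot, and variables do not carry over. Pictures are saved under pics/ and viewed, at most 14 in all, crops included, and the job is handed in when it is done.

Besides the shell and the picture viewer there is one more tool, called as name([rows], argument=value, ...), one row to a line, values as JSON. send_rows: Moves the arm, as the interface text tells. Its arguments: {"type":"object","properties":{"deltas":{"type":"array","items":{"type":"object","properties":{"dx":{"type":"number"},"dy":{"type":"number"},"dz":{"type":"number"},"rx":{"type":"number"},"ry":{"type":"number"},"rz":{"type":"number"}}}},"jaw":{"type":"number"},"newtons":{"type":"number"}},"required":["deltas"]}

```bash
mkdir -p pics; ls
cat > h.py <<'E'
import numpy as np, cv2
from bench import r
from scipy.spatial.transform import Rotation as R
def cam(n):
    f=r.grab_frame(n); h,w=f["frame"].shape[:2]
    F=h/2/np.tan(np.radians(f["vertical_fov"])/2)
    f["K"]=np.array([[F,0,f["cx"]],[0,F,f["cy"]],[0,0,1]]); f["D"]=np.array(f["distortion"],float)
    o=np.array(f["orientation"],float)
    f["R"]=R.from_rotvec(o).as_matrix() if o.size==3 else o
    f["p"]=np.array(f["xyz"],float); return f
def ray(f,uv):
    q=cv2.undistortPoints(np.array(uv,float).reshape(-1,1,2),f["K"],f["D"]).reshape(-1,2)
    return np.c_[q,np.ones(len(q))]@f["R"].T
def onz(f,uv,z):
    d=ray(f,uv); return f["p"]+d*((z-f["p"][2])/d[:,2])[:,None]
def proj(f,P):
    Rt=f["R"].T; return cv2.projectPoints(np.array(P,float).reshape(-1,1,3),cv2.Rodrigues(Rt)[0],-Rt@f["p"],f["K"],f["D"])[0].reshape(-1,2)
def cloud(f):
    h,w=f["z_map"].shape; uv=np.stack(np.meshgrid(np.arange(w),np.arange(h)),-1).reshape(-1,2)
    return (f["p"]+ray(f,uv)*f["z_map"].reshape(-1,1)).reshape(h,w,3)
E
python3 - <<'E'
from h import *
for n in("scene","top"):
    f=cam(n); cv2.imwrite(f"pics/{n}0.png",f["frame"]); print(n,f["p"],f["orientation"],f["K"][0,0],f["D"],f["R"][:,2])
o=r.get_obs(); print(o)
E
```

```text
pics
scene [1.38484234 0.28242801 1.23390041] [-1.50373531 -2.16682611  0.76088876] 472.9518514865208 [0.03464311 0.         0.         0.         0.        ] [-0.59677492 -0.20904226 -0.77470061]
top [ 0.3100753  -0.0128752   1.33883837] [-2.13289906  2.16632342 -0.14427409] 478.76564652250215 [-0.05351169  0.          0.          0.          0.        ] [ 0.13597381  0.00129728 -0.99071158]
{'clock': 0.1, 'joints': array([ 1.23690145,  0.47771586,  0.0223482 ,  1.55630356, -0.01148764,
        1.10930753, -0.08314091]), 'qvel': array([-3.76069964e-04,  5.38650080e-04,  1.90026616e-03, -2.43196559e-03,
       -1.24605057e-03, -6.42176876e-05,  1.55927121e-03]), 'tau': array([ 4.60948795e-03, -5.97759926e+01,  1.61329519e+00, -2.81955171e+01,
        1.27759823e-02,  4.95761502e-03,  8.65871982e-06]), 'tcp_pos': array([ 0.1509952 , -0.65738861,  0.2414448 ]), 'orientation': array([-3.12003037e+00, -3.53716366e-01,  4.85414433e-04]), 'contact_force': array([-0.43523359,  0.02373899, -0.11538617]), 'moment': array([-0.02559549,  0.01071206, -0.01168263]), 'gripper_force': 0.0, 'grip_width': 0.08531995109503328}
```

View pics/scene0.png

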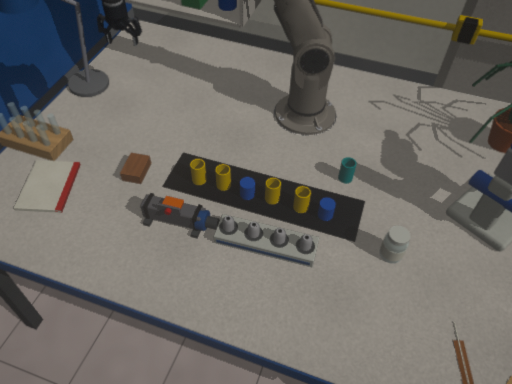

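View pics/top0.png

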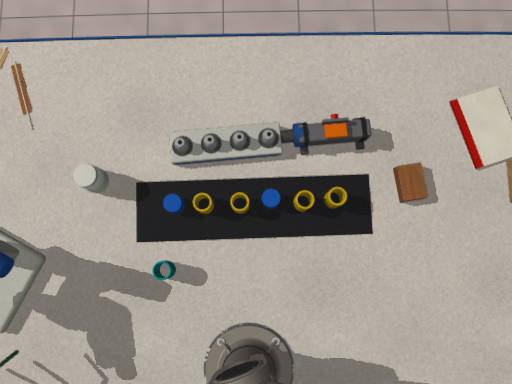

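The two pictures show four yellow tubes, at top-view pixels (203,203), (240,203), (304,201) and (336,197). There are two blue caps at (172,203) and (270,198), and spigots at about (182,146), (211,143), (240,140) and (269,137). The blower's orange trigger is at (336,130). With four tubes out, no caps are needed.

```bash
cat > look.py <<'E'
from h import *
def circ(P):
    A=np.c_[2*P,np.ones(len(P))]; s=np.linalg.lstsq(A,(P**2).sum(1),rcond=None)[0]
    return s[:2],np.sqrt(s[2]+s[0]**2+s[1]**2)
def blobs(f,lo,hi,amin=25):
    m=cv2.inRange(cv2.cvtColor(f["frame"],cv2.COLOR_BGR2HSV),lo,hi)
    n,l,s,c=cv2.connectedComponentsWithStats(m)
    return [(l==i) for i in range(1,n) if s[i,4]>amin]
COL=dict(yel=((22,120,60),(34,255,255)),blu=((108,150,60),(125,255,255)),org=((5,180,120),(14,255,255)),red=((0,150,80),(3,255,255)))
def report(n,only=COL):
    f=cam(n); X=cloud(f)
    for k in only:
        for m in blobs(f,*COL[k]):
            P=X[m]; P=P[f["z_map"][m]>0]
            if len(P)==0 or not(0.25<P[:,0].mean()<0.9 and abs(P[:,1].mean())<0.6): continue
            zt=np.percentile(P[:,2],95); T=P[P[:,2]>zt-0.012]
            c=T[:,:2].mean(0); mm=(T[:,:2].min(0)+T[:,:2].max(0))/2
            print(n,k,len(P),"ztop %.3f"%zt,"mean",c.round(3),"mid",mm.round(3),"ext",np.ptp(T[:,:2],axis=0).round(3))
    return f,X
if __name__=="__main__":
    for n in("top","scene"):
        f,X=report(n)
        Z=X[...,2]; m=((Z>0.07)&(Z<0.095)&(X[...,0]>0.5)&(X[...,0]<0.75)).astype(np.uint8)
        if n=="top":
          for u in((182,146),(211,143),(240,140),(269,137)):
            s=np.zeros_like(m); cv2.circle(s,u,13,1,-1); P=X[(s>0)&(Z>0.055)]; print("spig",u,len(P),P[:,2].max().round(3),P.mean(0).round(3),((P.min(0)+P.max(0))/2).round(3), onz(f,[u],0.085).round(3))
E
python3 look.py
python3 - <<'E'
import cv2
a=cv2.imread('pics/top0.png')[105:250,130:380]
cv2.imwrite('pics/c0.png',cv2.resize(a,None,fx=3.2,fy=3.2,interpolation=cv2.INTER_CUBIC))
E
```

```text
top yel 321 ztop 0.085 mean [ 0.459 -0.24 ] mid [ 0.46  -0.241] ext [0.049 0.046]
top yel 274 ztop 0.084 mean [ 0.452 -0.156] mid [ 0.451 -0.156] ext [0.048 0.048]
top yel 269 ztop 0.085 mean [0.45  0.117] mid [0.45  0.117] ext [0.049 0.048]
top yel 236 ztop 0.084 mean [0.449 0.018] mid [0.448 0.018] ext [0.048 0.045]
top blu 312 ztop 0.066 mean [ 0.46  -0.066] mid [ 0.46  -0.067] ext [0.049 0.049]
top blu 330 ztop 0.067 mean [0.45  0.199] mid [0.451 0.2  ] ext [0.049 0.049]
top blu 227 ztop 0.196 mean [0.292 0.588] mid [0.291 0.589] ext [0.05  0.021]
top org 310 ztop 0.094 mean [ 0.634 -0.242] mid [ 0.636 -0.242] ext [0.041 0.059]
top red 26 ztop 0.103 mean [ 0.672 -0.238] mid [ 0.672 -0.239] ext [0.012 0.017]
spig (182, 146) 162 1.339 [0.598 0.169 0.11 ] [0.468 0.091 0.697] [[0.599 0.17  0.085]]
spig (211, 143) 143 1.339 [0.604 0.092 0.114] [0.47  0.049 0.697] [[0.605 0.092 0.085]]
spig (240, 140) 144 1.339 [0.613 0.015 0.105] [0.474 0.01  0.697] [[0.612 0.014 0.085]]
spig (269, 137) 142 1.339 [ 0.619 -0.063  0.105] [ 0.477 -0.057  0.697] [[ 0.619 -0.064  0.085]]
scene yel 368 ztop 0.083 mean [ 0.459 -0.241] mid [ 0.46  -0.239] ext [0.052 0.05 ]
scene yel 371 ztop 0.083 mean [ 0.452 -0.154] mid [ 0.45  -0.153] ext [0.056 0.048]
scene yel 387 ztop 0.083 mean [0.45  0.019] mid [0.448 0.018] ext [0.053 0.049]
scene yel 397 ztop 0.082 mean [0.449 0.118] mid [0.447 0.117] ext [0.055 0.048]
scene blu 228 ztop 0.065 mean [ 0.46  -0.064] mid [ 0.46  -0.065] ext [0.05  0.048]
scene blu 211 ztop 0.066 mean [0.451 0.201] mid [0.45 0.2 ] ext [0.054 0.046]
scene org 148 ztop 0.095 mean [ 0.633 -0.24 ] mid [ 0.632 -0.24 ] ext [0.035 0.059]
scene red 29 ztop 0.102 mean [ 0.672 -0.237] mid [ 0.671 -0.238] ext [0.017 0.014]
```

View pics/c0.png

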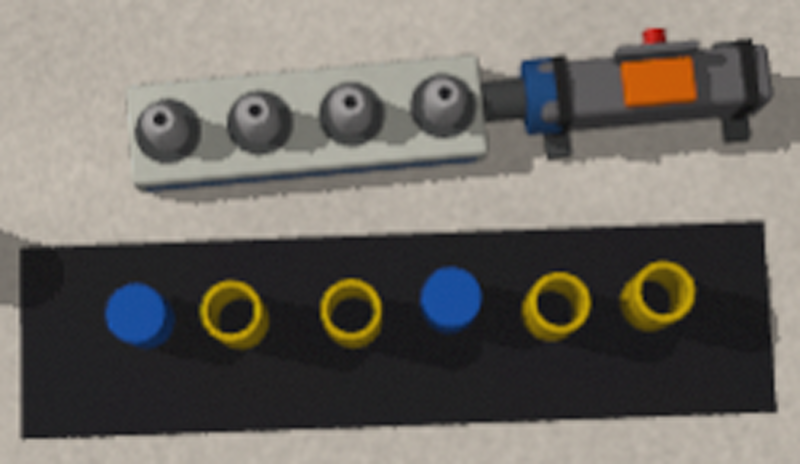

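The crop shows the four spigots with dark tip holes at crop pixels (160,119), (255,110), (349,101) and (444,93). The row is turned a few degrees, and the tubes and caps are all standing.

Run:
```python
from h import *
acc=[]
for n in("top","top","scene"):
    f=cam(n); X=cloud(f); ok=f["z_map"]>0
    T=onz(f,[(180,142.2),(209.7,139.4),(239,136.6),(268.8,134)],0.085) if n=="top" else acc[0]
    if n=="top": acc.append(T); print("tips",T.round(4)[:,:2].tolist())
    for t in acc[0]:
        d=np.hypot(X[...,0]-t[0],X[...,1]-t[1]); m=ok&(d<0.03)&(X[...,2]>0.074)&(X[...,2]<.1)
        P=X[m]; print(n,m.sum(),"%.3f"%P[:,2].max(),P[:,:2].mean(0).round(4),((P.min(0)+P.max(0))/2)[:2].round(4))
    m=ok&(X[...,0]>.52)&(X[...,0]<.72)&(abs(X[...,1]-.05)<.25)&(abs(X[...,2]-.04)<.006)&(X[...,1]>-.12)
    q=cv2.minAreaRect((X[m][:,:2]*1000).astype(np.float32)); print("box",q)
```

```text
tips [[0.6091, 0.1753], [0.6154, 0.0955], [0.6218, 0.0167], [0.6277, -0.0634]]
top 126 0.092 [0.6071 0.175 ] [0.6083 0.1764]
top 112 0.090 [0.6151 0.0955] [0.6148 0.0955]
top 109 0.090 [0.6209 0.0158] [0.6218 0.0169]
top 110 0.090 [ 0.6269 -0.0633] [ 0.6283 -0.0642]
box ((619.5323486328125, 48.69410705566406), (90.04757690429688, 325.9600524902344), 4.745261192321777)
tips [[0.6091, 0.1753], [0.6154, 0.0955], [0.6218, 0.0167], [0.6277, -0.0634]]
top 124 0.091 [0.6077 0.1749] [0.6089 0.1755]
top 118 0.090 [0.6143 0.0954] [0.6144 0.0954]
top 119 0.091 [0.6207 0.0157] [0.6209 0.0169]
top 114 0.089 [ 0.6267 -0.0634] [ 0.6283 -0.0643]
box ((619.5599365234375, 49.93504333496094), (89.654541015625, 323.0284423828125), 4.646610260009766)
scene 97 0.088 [0.6138 0.1768] [0.6123 0.1765]
scene 91 0.092 [0.6196 0.0975] [0.6204 0.0971]
scene 86 0.089 [0.6259 0.0184] [0.6242 0.0169]
scene 86 0.091 [ 0.6323 -0.0608] [ 0.6303 -0.0621]
box ((621.1903076171875, 46.387451171875), (94.15735626220703, 330.3203125), 4.695980072021484)
```

send_rows([
  {"dx":20,"dy":28,"rz":5.4},
  {"dx":41,"dy":56,"rz":10.9},
  {"dx":62,"dy":83,"rz":16.3},
  {"dx":82,"dy":111,"rz":21.7},
  {"dx":103,"dy":139,"rz":27.2},
], jaw=85, newtons=40)

```text
$.deltas[0]: bad value
```

send_rows([
  {"dx":20,"dy":28,"rz":5.4},
  {"dx":41,"dy":56,"rz":10.9},
  {"dx":62,"dy":83,"rz":16.3},
  {"dx":82,"dy":111,"rz":21.7},
  {"dx":103,"dy":139,"rz":27.2},
])

```text
$.deltas[0]: bad value
```

send_rows([
  {"dx":20,"dy":28,"rz":5.4},
  {"dx":41,"dy":56,"rz":10.9},
  {"dx":62,"dy":83,"rz":16.3},
  {"dx":82,"dy":111,"rz":21.7},
  {"dx":102,"dy":139,"rz":27.1},
])

```text
$.deltas[0]: bad value
```

```bash
cat > st.py <<'E'
from look import *
import sys
f,X=report("top",["yel"])
if len(sys.argv)>1: report("scene",["yel"])
o=r.get_obs(); M=R.from_rotvec(o["orientation"]).as_matrix()
print("t %.2f"%o["clock"],"tcp",(o["tcp_pos"]*1000).round(1),"y-ang %.1f"%np.degrees(np.arctan2(M[1,1],M[0,1])),"z",M[:,2].round(3),"F",o["contact_force"].round(1),"w %.1f"%(o["grip_width"]*1000),"g %.1f"%o["gripper_force"],"j",o["joints"].round(2))
E
python3 st.py s
```

```text
top yel 320 ztop 0.084 mean [ 0.459 -0.24 ] mid [ 0.46  -0.241] ext [0.049 0.047]
top yel 273 ztop 0.084 mean [ 0.452 -0.156] mid [ 0.451 -0.155] ext [0.048 0.048]
top yel 268 ztop 0.085 mean [0.449 0.116] mid [0.45  0.117] ext [0.048 0.049]
top yel 235 ztop 0.084 mean [0.449 0.018] mid [0.449 0.018] ext [0.049 0.045]
scene yel 369 ztop 0.083 mean [ 0.46 -0.24] mid [ 0.46 -0.24] ext [0.051 0.051]
scene yel 371 ztop 0.082 mean [ 0.452 -0.153] mid [ 0.452 -0.153] ext [0.054 0.048]
scene yel 389 ztop 0.084 mean [0.449 0.019] mid [0.449 0.019] ext [0.05 0.05]
scene yel 393 ztop 0.084 mean [0.451 0.117] mid [0.451 0.118] ext [0.053 0.048]
t 0.45 tcp [ 151.1 -657.9  242.3] y-ang -77.1 z [ 0.  0. -1.] F [0.  0.7 0. ] w 85.6 g 0.0 j [ 1.24  0.48  0.02  1.56 -0.01  1.11 -0.08]
```

send_rows([
  {"dx":20,"dy":28,"dz":0,"rx":0,"ry":0,"rz":5.4},
  {"dx":41,"dy":56,"dz":0,"rx":0,"ry":0,"rz":10.9},
  {"dx":62,"dy":83,"dz":0,"rx":0,"ry":0,"rz":16.3},
  {"dx":82,"dy":111,"dz":0,"rx":0,"ry":0,"rz":21.7},
  {"dx":103,"dy":139,"dz":0,"rx":0,"ry":0,"rz":27.2},
], jaw=85, newtons=40)

```text
clock: 0.87
tcp_pos: [0.2547, -0.5176, 0.2425]
orientation: [2.948, 1.084, -0.0]
contact_force: [0.4, -0.3, -0.0]
grip_width: 0.0848
gripper_force: 0.0
```

send_rows([
  {"dx":20,"dy":28,"dz":0,"rx":0,"ry":0,"rz":5.4},
  {"dx":41,"dy":56,"dz":0,"rx":0,"ry":0,"rz":10.9},
  {"dx":62,"dy":83,"dz":0,"rx":0,"ry":0,"rz":16.3},
  {"dx":82,"dy":111,"dz":0,"rx":0,"ry":0,"rz":21.7},
  {"dx":103,"dy":139,"dz":0,"rx":0,"ry":0,"rz":27.2},
])

```text
clock: 1.28
tcp_pos: [0.3577, -0.3786, 0.2426]
orientation: [2.61, 1.747, -0.0]
contact_force: [0.6, 0.3, -0.3]
grip_width: 0.0851
gripper_force: 0.0
```

send_rows([
  {"dx":20,"dy":28,"dz":0,"rx":0,"ry":0,"rz":5.4},
  {"dx":41,"dy":56,"dz":0,"rx":0,"ry":0,"rz":10.9},
  {"dx":62,"dy":83,"dz":0,"rx":0,"ry":0,"rz":16.3},
  {"dx":82,"dy":111,"dz":0,"rx":0,"ry":0,"rz":21.7},
  {"dx":103,"dy":139,"dz":0,"rx":0,"ry":0,"rz":27.2},
])

```text
clock: 1.7
tcp_pos: [0.4608, -0.2396, 0.2426]
orientation: [2.126, 2.312, -0.0]
contact_force: [-0.1, 0.0, 0.4]
grip_width: 0.0849
gripper_force: 0.0
```

```bash
python3 st.py s
```

```text
top yel 325 ztop 0.084 mean [ 0.459 -0.24 ] mid [ 0.46  -0.241] ext [0.049 0.047]
top yel 279 ztop 0.085 mean [ 0.452 -0.156] mid [ 0.451 -0.156] ext [0.048 0.049]
top yel 273 ztop 0.085 mean [0.449 0.116] mid [0.449 0.117] ext [0.05  0.048]
top yel 240 ztop 0.086 mean [0.448 0.018] mid [0.449 0.018] ext [0.048 0.045]
scene yel 375 ztop 0.082 mean [ 0.459 -0.241] mid [ 0.458 -0.241] ext [0.053 0.051]
scene yel 370 ztop 0.083 mean [ 0.452 -0.153] mid [ 0.452 -0.153] ext [0.05 0.05]
scene yel 387 ztop 0.082 mean [0.449 0.019] mid [0.448 0.018] ext [0.05  0.049]
scene yel 397 ztop 0.084 mean [0.449 0.118] mid [0.448 0.118] ext [0.05  0.048]
t 1.80 tcp [ 463.9 -235.   243. ] y-ang 5.2 z [ 0.003  0.002 -1.   ] F [-0.7  0.5 -0.2] w 85.0 g 0.0 j [ 0.76  0.26 -0.48  1.9   0.14  1.02  0.31]
```

send_rows([
  {"dx":0,"dy":0,"dz":-36,"rx":0,"ry":0,"rz":0},
  {"dx":0,"dy":0,"dz":-76,"rx":0,"ry":0,"rz":0},
  {"dx":0,"dy":0,"dz":-116,"rx":0,"ry":0,"rz":0},
  {"dx":0,"dy":0,"dz":-140,"rx":0,"ry":0,"rz":0},
])

```text
clock: 2.13
tcp_pos: [0.4581, -0.2407, 0.0991]
orientation: [-2.131, -2.304, 0.002]
contact_force: [0.1, -1.4, -0.9]
grip_width: 0.0852
gripper_force: 0.0
```

```bash
python3 st.py
```

```text
top yel 145 ztop 0.085 mean [ 0.453 -0.225] mid [ 0.456 -0.229] ext [0.041 0.023]
top yel 280 ztop 0.085 mean [ 0.451 -0.155] mid [ 0.451 -0.156] ext [0.048 0.049]
top yel 273 ztop 0.085 mean [0.45  0.117] mid [0.45  0.117] ext [0.048 0.048]
top yel 241 ztop 0.085 mean [0.449 0.018] mid [0.448 0.018] ext [0.048 0.045]
t 2.18 tcp [ 456.1 -239.9   95.9] y-ang 4.5 z [-0.008  0.004 -1.   ] F [-0.5  0.5 -3.1] w 84.9 g 0.0 j [ 0.7   0.45 -0.42  2.03  0.27  0.72  0.2 ]
```

send_rows([
  {"dx":0,"dy":0,"dz":-20,"rx":0,"ry":0,"rz":0},
  {"dx":0,"dy":0,"dz":-40,"rx":0,"ry":0,"rz":0},
  {"dx":0,"dy":0,"dz":-50,"rx":0,"ry":0,"rz":0},
  {"dx":0,"dy":0,"dz":-50,"rx":0,"ry":0,"rz":0},
])

```text
clock: 2.52
tcp_pos: [0.4591, -0.2408, 0.0512]
orientation: [-2.131, -2.305, 0.002]
contact_force: [0.8, 0.0, -0.1]
grip_width: 0.0852
gripper_force: 0.0
```

send_rows([
  {"dx":0,"dy":0,"dz":0,"rx":0,"ry":0,"rz":0},
  {"dx":0,"dy":0,"dz":0,"rx":0,"ry":0,"rz":0},
  {"dx":0,"dy":0,"dz":0,"rx":0,"ry":0,"rz":0},
  {"dx":0,"dy":0,"dz":0,"rx":0,"ry":0,"rz":0},
  {"dx":0,"dy":0,"dz":0,"rx":0,"ry":0,"rz":0},
], jaw=40, newtons=40)

```text
clock: 2.93
tcp_pos: [0.4609, -0.2414, 0.0539]
orientation: [2.13, 2.306, 0.0]
contact_force: [-0.7, -0.4, 5.5]
grip_width: 0.0489
gripper_force: 40.7
```

send_rows([
  {"dx":0,"dy":0,"dz":0,"rx":0,"ry":0,"rz":0},
  {"dx":0,"dy":0,"dz":15,"rx":0,"ry":0,"rz":0},
  {"dx":0,"dy":0,"dz":45,"rx":0,"ry":0,"rz":0},
  {"dx":0,"dy":0,"dz":80,"rx":0,"ry":0,"rz":0},
  {"dx":0,"dy":0,"dz":115,"rx":0,"ry":0,"rz":0},
])

```text
clock: 3.35
tcp_pos: [0.4597, -0.2406, 0.1691]
orientation: [-2.131, -2.308, -0.0]
contact_force: [1.1, -0.7, -2.0]
grip_width: 0.049
gripper_force: 41.7
```

send_rows([
  {"dx":0,"dy":0,"dz":20,"rx":0,"ry":0,"rz":0},
  {"dx":0,"dy":0,"dz":20,"rx":0,"ry":0,"rz":0},
  {"dx":0,"dy":0,"dz":20,"rx":0,"ry":0,"rz":0},
  {"dx":0,"dy":0,"dz":20,"rx":0,"ry":0,"rz":0},
])

```text
clock: 3.68
tcp_pos: [0.4594, -0.2408, 0.1868]
orientation: [-2.132, -2.307, 0.001]
contact_force: [-0.8, 0.3, -1.1]
grip_width: 0.0489
gripper_force: 41.7
```

```bash
python3 st.py s
```

```text
top yel 161 ztop 0.216 mean [ 0.455 -0.222] mid [ 0.458 -0.224] ext [0.036 0.015]
top yel 279 ztop 0.085 mean [ 0.452 -0.156] mid [ 0.451 -0.156] ext [0.048 0.048]
top yel 276 ztop 0.084 mean [0.449 0.116] mid [0.45  0.117] ext [0.049 0.049]
top yel 240 ztop 0.085 mean [0.448 0.018] mid [0.448 0.018] ext [0.048 0.045]
scene yel 240 ztop 0.214 mean [ 0.459 -0.225] mid [ 0.461 -0.228] ext [0.055 0.025]
scene yel 371 ztop 0.083 mean [ 0.452 -0.154] mid [ 0.451 -0.153] ext [0.054 0.047]
scene yel 390 ztop 0.082 mean [0.45  0.019] mid [0.448 0.018] ext [0.055 0.048]
scene yel 398 ztop 0.083 mean [0.45  0.118] mid [0.448 0.117] ext [0.06  0.049]
t 3.78 tcp [ 459.1 -240.5  186. ] y-ang 4.5 z [-0.002  0.001 -1.   ] F [ 0.4  0.1 -1. ] w 48.6 g 41.7 j [ 0.75  0.33 -0.47  1.96  0.18  0.9   0.27]
```

send_rows([
  {"dx":24,"dy":25,"dz":0,"rx":0,"ry":0,"rz":0},
  {"dx":48,"dy":51,"dz":0,"rx":0,"ry":0,"rz":0},
  {"dx":72,"dy":76,"dz":0,"rx":0,"ry":0,"rz":0},
  {"dx":96,"dy":102,"dz":0,"rx":0,"ry":0,"rz":0},
  {"dx":120,"dy":127,"dz":0,"rx":0,"ry":0,"rz":0},
])

```text
clock: 4.2
tcp_pos: [0.5803, -0.1123, 0.1857]
orientation: [-2.13, -2.306, 0.002]
contact_force: [0.9, -0.6, -0.8]
grip_width: 0.0491
gripper_force: 41.7
```

send_rows([
  {"dx":24,"dy":25,"dz":0,"rx":0,"ry":0,"rz":0},
  {"dx":40,"dy":42,"dz":0,"rx":0,"ry":0,"rz":0},
  {"dx":48.5,"dy":50.5,"dz":-20,"rx":0,"ry":0,"rz":0},
  {"dx":48.5,"dy":50.5,"dz":-42,"rx":0,"ry":0,"rz":0},
  {"dx":48.5,"dy":50.5,"dz":-42,"rx":0,"ry":0,"rz":0},
])

```text
clock: 4.62
tcp_pos: [0.6255, -0.0621, 0.1395]
orientation: [-2.124, -2.305, 0.009]
contact_force: [-0.4, -1.4, -2.6]
grip_width: 0.049
gripper_force: 41.8
```

```bash
python3 st.py s;  python3 - <<'E'
from h import *
f=cam("scene"); a=f["frame"][190:270,180:340]; cv2.imwrite('pics/s1.png',cv2.resize(a,None,fx=4,fy=4,interpolation=cv2.INTER_CUBIC))
E
```

```text
top yel 69 ztop 0.240 mean [ 0.598 -0.039] mid [ 0.598 -0.039] ext [0.005 0.004]
top yel 273 ztop 0.085 mean [0.45  0.117] mid [0.45  0.117] ext [0.048 0.048]
top yel 242 ztop 0.086 mean [0.449 0.018] mid [0.449 0.018] ext [0.049 0.045]
top yel 30 ztop 0.078 mean [ 0.432 -0.121] mid [ 0.413 -0.105] ext [0.074 0.056]
scene yel 393 ztop 0.083 mean [0.449 0.019] mid [0.448 0.018] ext [0.05  0.051]
scene yel 398 ztop 0.084 mean [0.45  0.118] mid [0.449 0.118] ext [0.053 0.048]
scene yel 223 ztop 0.170 mean [ 0.627 -0.046] mid [ 0.628 -0.049] ext [0.051 0.022]
t 4.72 tcp [627.2 -63.6 143.5] y-ang 4.5 z [-0.004  0.    -1.   ] F [ 0.3 -0.3 -0.9] w 49.3 g 41.8 j [ 0.35  0.55 -0.47  1.73  0.3   0.94 -0.17]
```

View pics/s1.png

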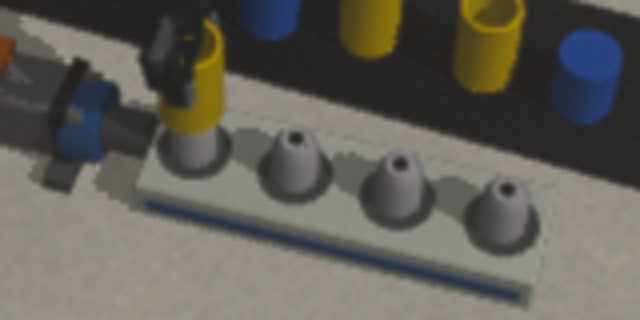

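The tube at crop (190,95) is centred on the last spigot at crop (192,150). I'll push it down.

send_rows([
  {"dx":0,"dy":0,"dz":-10,"rx":0,"ry":0,"rz":0},
  {"dx":0,"dy":0,"dz":-20,"rx":0,"ry":0,"rz":0},
  {"dx":0,"dy":0,"dz":-30,"rx":0,"ry":0,"rz":0},
  {"dx":0,"dy":0,"dz":-40,"rx":0,"ry":0,"rz":0},
  {"dx":0,"dy":0,"dz":-40,"rx":0,"ry":0,"rz":0},
])

```text
clock: 5.18
tcp_pos: [0.6269, -0.0638, 0.1026]
orientation: [-2.13, -2.305, 0.004]
contact_force: [-0.9, -0.0, -1.9]
grip_width: 0.0492
gripper_force: 41.9
```

send_rows([
  {"dx":0,"dy":0,"dz":-5,"rx":0,"ry":0,"rz":0},
  {"dx":0,"dy":0,"dz":-10,"rx":0,"ry":0,"rz":0},
  {"dx":0,"dy":0,"dz":-15,"rx":0,"ry":0,"rz":0},
  {"dx":0,"dy":0,"dz":-18,"rx":0,"ry":0,"rz":0},
  {"dx":0,"dy":0,"dz":-18,"rx":0,"ry":0,"rz":0},
])

```text
clock: 5.6
tcp_pos: [0.629, -0.0633, 0.0905]
orientation: [2.13, 2.307, -0.001]
contact_force: [-10.3, -0.1, 24.7]
grip_width: 0.0489
gripper_force: 43.3
```

```bash
python3 st.py s
```

```text
top yel 57 ztop 0.168 mean [ 0.599 -0.043] mid [ 0.599 -0.044] ext [0.005 0.009]
top yel 277 ztop 0.085 mean [0.449 0.117] mid [0.45  0.117] ext [0.048 0.048]
top yel 243 ztop 0.084 mean [0.449 0.018] mid [0.449 0.018] ext [0.048 0.045]
scene yel 392 ztop 0.083 mean [0.449 0.019] mid [0.447 0.019] ext [0.053 0.049]
scene yel 396 ztop 0.083 mean [0.449 0.118] mid [0.449 0.117] ext [0.054 0.049]
scene yel 202 ztop 0.121 mean [ 0.63  -0.045] mid [ 0.626 -0.048] ext [0.049 0.021]
t 5.70 tcp [629.  -63.3  90.6] y-ang 4.6 z [ 0.001 -0.002 -1.   ] F [-10.6  -0.1  24.1] w 49.0 g 43.3 j [ 0.33  0.62 -0.45  1.76  0.35  0.84 -0.2 ]
```

send_rows([
  {"dx":0,"dy":0,"dz":3,"rx":0,"ry":0,"rz":0},
  {"dx":0,"dy":0,"dz":3,"rx":0,"ry":0,"rz":0},
  {"dx":0,"dy":0,"dz":3,"rx":0,"ry":0,"rz":0},
  {"dx":0,"dy":0,"dz":3,"rx":0,"ry":0,"rz":0},
  {"dx":0,"dy":0,"dz":3,"rx":0,"ry":0,"rz":0},
], jaw=85)

```text
clock: 6.12
tcp_pos: [0.6285, -0.0634, 0.0899]
orientation: [-2.132, -2.307, 0.0]
contact_force: [-0.1, -1.1, -0.3]
grip_width: 0.0849
gripper_force: 0.0
```

send_rows([
  {"dx":0,"dy":0,"dz":15,"rx":0,"ry":0,"rz":0},
  {"dx":0,"dy":0,"dz":45,"rx":0,"ry":0,"rz":0},
  {"dx":0,"dy":0,"dz":80,"rx":0,"ry":0,"rz":0},
  {"dx":-25,"dy":-13,"dz":97,"rx":0,"ry":0,"rz":0},
  {"dx":-60,"dy":-31,"dz":97,"rx":0,"ry":0,"rz":0},
])

```text
clock: 6.53
tcp_pos: [0.5732, -0.0919, 0.1917]
orientation: [2.123, 2.307, 0.012]
contact_force: [0.8, -2.1, 0.3]
grip_width: 0.0851
gripper_force: 0.0
```

send_rows([
  {"dx":-35,"dy":-18,"dz":0,"rx":0,"ry":0,"rz":0},
  {"dx":-70,"dy":-36,"dz":0,"rx":0,"ry":0,"rz":0},
  {"dx":-100,"dy":-51,"dz":0,"rx":0,"ry":0,"rz":0},
  {"dx":-117,"dy":-60.5,"dz":0,"rx":0,"ry":0,"rz":0},
  {"dx":-117,"dy":-60.5,"dz":-10,"rx":0,"ry":0,"rz":0},
])

```text
clock: 6.95
tcp_pos: [0.4483, -0.158, 0.1779]
orientation: [2.137, 2.301, -0.004]
contact_force: [-1.1, -0.1, -0.5]
grip_width: 0.085
gripper_force: 0.0
```

```bash
python3 st.py s
```

```text
top yel 310 ztop 0.122 mean [ 0.63  -0.065] mid [ 0.63  -0.063] ext [0.045 0.047]
top yel 134 ztop 0.085 mean [ 0.444 -0.14 ] mid [ 0.449 -0.139] ext [0.043 0.037]
top yel 271 ztop 0.085 mean [0.449 0.117] mid [0.45  0.117] ext [0.048 0.048]
top yel 236 ztop 0.084 mean [0.449 0.018] mid [0.449 0.018] ext [0.048 0.045]
scene yel 373 ztop 0.083 mean [ 0.451 -0.153] mid [ 0.452 -0.154] ext [0.051 0.05 ]
scene yel 386 ztop 0.083 mean [0.449 0.018] mid [0.448 0.018] ext [0.055 0.05 ]
scene yel 397 ztop 0.083 mean [0.449 0.118] mid [0.449 0.117] ext [0.055 0.049]
scene yel 414 ztop 0.120 mean [ 0.632 -0.062] mid [ 0.631 -0.062] ext [0.052 0.049]
t 7.05 tcp [ 450.7 -155.2  176.4] y-ang 4.5 z [-0.001  0.    -1.   ] F [-0.2 -0.  -0.8] w 85.0 g 0.0 j [ 0.64  0.28 -0.51  2.05  0.18  0.85  0.11]
```

send_rows([
  {"dx":0.5,"dy":0.5,"dz":-30,"rx":0,"ry":0,"rz":0},
  {"dx":0.5,"dy":0.5,"dz":-65,"rx":0,"ry":0,"rz":0},
  {"dx":0.5,"dy":0.5,"dz":-100,"rx":0,"ry":0,"rz":0},
  {"dx":0.5,"dy":0.5,"dz":-125,"rx":0,"ry":0,"rz":0},
  {"dx":0.5,"dy":0.5,"dz":-125,"rx":0,"ry":0,"rz":0},
])

```text
clock: 7.47
tcp_pos: [0.4503, -0.1523, 0.048]
orientation: [-2.124, -2.305, 0.003]
contact_force: [-1.6, 1.1, -0.1]
grip_width: 0.0852
gripper_force: 0.0
```

send_rows([
  {"dx":0,"dy":0,"dz":0,"rx":0,"ry":0,"rz":0},
  {"dx":0,"dy":0,"dz":0,"rx":0,"ry":0,"rz":0},
  {"dx":0,"dy":0,"dz":0,"rx":0,"ry":0,"rz":0},
  {"dx":0,"dy":0,"dz":0,"rx":0,"ry":0,"rz":0},
  {"dx":0,"dy":0,"dz":0,"rx":0,"ry":0,"rz":0},
], jaw=40)

```text
clock: 7.88
tcp_pos: [0.4538, -0.1545, 0.0542]
orientation: [2.13, 2.305, 0.003]
contact_force: [-1.1, 1.6, 7.0]
grip_width: 0.049
gripper_force: 41.7
```

send_rows([
  {"dx":0,"dy":0,"dz":0,"rx":0,"ry":0,"rz":0},
  {"dx":0,"dy":0,"dz":20,"rx":0,"ry":0,"rz":0},
  {"dx":0,"dy":0,"dz":55,"rx":0,"ry":0,"rz":0},
  {"dx":0,"dy":0,"dz":95,"rx":0,"ry":0,"rz":0},
  {"dx":0,"dy":0,"dz":135,"rx":0,"ry":0,"rz":0},
])

```text
clock: 8.3
tcp_pos: [0.4517, -0.1541, 0.1895]
orientation: [-2.131, -2.308, -0.0]
contact_force: [1.1, -1.3, -1.3]
grip_width: 0.0493
gripper_force: 41.9
```

```bash
python3 st.py s
```

```text
top yel 312 ztop 0.121 mean [ 0.63  -0.064] mid [ 0.63  -0.063] ext [0.046 0.047]
top yel 72 ztop 0.214 mean [ 0.441 -0.134] mid [ 0.441 -0.135] ext [0.009 0.007]
top yel 269 ztop 0.085 mean [0.449 0.117] mid [0.45  0.117] ext [0.049 0.048]
top yel 238 ztop 0.085 mean [0.448 0.017] mid [0.449 0.018] ext [0.049 0.045]
scene yel 226 ztop 0.226 mean [ 0.458 -0.137] mid [ 0.455 -0.14 ] ext [0.048 0.022]
scene yel 387 ztop 0.083 mean [0.449 0.018] mid [0.45  0.018] ext [0.052 0.049]
scene yel 397 ztop 0.083 mean [0.448 0.117] mid [0.447 0.117] ext [0.053 0.049]
scene yel 415 ztop 0.120 mean [ 0.631 -0.061] mid [ 0.631 -0.062] ext [0.05  0.049]
t 8.40 tcp [ 456.4 -155.2  194.4] y-ang 4.5 z [ 0.012 -0.005 -1.   ] F [ 1.1 -1.  -0.9] w 48.7 g 42.0 j [ 0.66  0.26 -0.53  2.03  0.17  0.88  0.11]
```

send_rows([
  {"dx":10,"dy":25,"dz":0,"rx":0,"ry":0,"rz":0},
  {"dx":34,"dy":52,"dz":0,"rx":0,"ry":0,"rz":0},
  {"dx":58,"dy":82,"dz":0,"rx":0,"ry":0,"rz":0},
  {"dx":83,"dy":112,"dz":0,"rx":0,"ry":0,"rz":0},
  {"dx":110,"dy":136,"dz":0,"rx":0,"ry":0,"rz":0},
])

```text
clock: 8.82
tcp_pos: [0.5627, -0.0161, 0.188]
orientation: [2.13, 2.308, 0.001]
contact_force: [0.3, -0.7, -1.4]
grip_width: 0.0496
gripper_force: 41.9
```

send_rows([
  {"dx":27,"dy":20,"dz":0,"rx":0,"ry":0,"rz":0},
  {"dx":49,"dy":34.5,"dz":0,"rx":0,"ry":0,"rz":0},
  {"dx":60.5,"dy":34.5,"dz":0,"rx":0,"ry":0,"rz":0},
  {"dx":60.5,"dy":34.5,"dz":-20,"rx":0,"ry":0,"rz":0},
  {"dx":60.5,"dy":34.5,"dz":-42,"rx":0,"ry":0,"rz":0},
])

```text
clock: 9.23
tcp_pos: [0.6247, 0.0169, 0.1466]
orientation: [2.129, 2.306, 0.005]
contact_force: [-0.3, -1.3, -1.6]
grip_width: 0.0493
gripper_force: 42.0
```

send_rows([
  {"dx":0,"dy":0,"dz":0,"rx":0,"ry":0,"rz":0},
  {"dx":0,"dy":0,"dz":-10,"rx":0,"ry":0,"rz":0},
  {"dx":0,"dy":0,"dz":-20,"rx":0,"ry":0,"rz":0},
  {"dx":0,"dy":0,"dz":-30,"rx":0,"ry":0,"rz":0},
  {"dx":0,"dy":0,"dz":-40,"rx":0,"ry":0,"rz":0},
])

```text
clock: 9.65
tcp_pos: [0.6228, 0.016, 0.1051]
orientation: [2.132, 2.307, 0.001]
contact_force: [0.3, -0.8, -0.9]
grip_width: 0.0488
gripper_force: 42.0
```

send_rows([
  {"dx":0,"dy":0,"dz":-5,"rx":0,"ry":0,"rz":0},
  {"dx":0,"dy":0,"dz":-10,"rx":0,"ry":0,"rz":0},
  {"dx":0,"dy":0,"dz":-15,"rx":0,"ry":0,"rz":0},
  {"dx":0,"dy":0,"dz":-18,"rx":0,"ry":0,"rz":0},
  {"dx":0,"dy":0,"dz":-18,"rx":0,"ry":0,"rz":0},
])

```text
clock: 10.07
tcp_pos: [0.6229, 0.0161, 0.0911]
orientation: [2.131, 2.306, -0.002]
contact_force: [-13.2, -2.4, 30.1]
grip_width: 0.0495
gripper_force: 44.5
```

```bash
python3 st.py s
```

```text
top yel 275 ztop 0.085 mean [0.45  0.117] mid [0.45  0.117] ext [0.048 0.048]
top yel 242 ztop 0.085 mean [0.448 0.018] mid [0.448 0.018] ext [0.048 0.045]
scene yel 301 ztop 0.083 mean [0.462 0.031] mid [0.529 0.037] ext [0.215 0.063]
scene yel 398 ztop 0.083 mean [0.45  0.118] mid [0.448 0.117] ext [0.049 0.049]
scene yel 396 ztop 0.120 mean [ 0.632 -0.062] mid [ 0.63  -0.062] ext [0.05  0.047]
scene yel 192 ztop 0.121 mean [0.628 0.035] mid [0.626 0.033] ext [0.055 0.016]
t 10.17 tcp [622.9  16.2  91.1] y-ang 4.5 z [ 0.001 -0.002 -1.   ] F [-13.1  -2.1  28.7] w 49.0 g 44.5 j [ 0.24  0.62 -0.5   1.78  0.38  0.84 -0.36]
```

send_rows([
  {"dx":0,"dy":0,"dz":3,"rx":0,"ry":0,"rz":0},
  {"dx":0,"dy":0,"dz":3,"rx":0,"ry":0,"rz":0},
  {"dx":0,"dy":0,"dz":3,"rx":0,"ry":0,"rz":0},
  {"dx":0,"dy":0,"dz":3,"rx":0,"ry":0,"rz":0},
  {"dx":0,"dy":0,"dz":3,"rx":0,"ry":0,"rz":0},
], jaw=85)

```text
clock: 10.58
tcp_pos: [0.6226, 0.0161, 0.0898]
orientation: [-2.132, -2.307, 0.0]
contact_force: [-0.3, -0.1, -0.1]
grip_width: 0.0851
gripper_force: 0.0
```

send_rows([
  {"dx":0,"dy":0,"dz":15,"rx":0,"ry":0,"rz":0},
  {"dx":0,"dy":0,"dz":45,"rx":0,"ry":0,"rz":0},
  {"dx":0,"dy":0,"dz":80,"rx":0,"ry":0,"rz":0},
  {"dx":-25,"dy":0,"dz":97,"rx":0,"ry":0,"rz":0},
  {"dx":-60,"dy":0,"dz":97,"rx":0,"ry":0,"rz":0},
])

```text
clock: 11.0
tcp_pos: [0.5669, 0.0171, 0.1915]
orientation: [2.129, 2.303, 0.012]
contact_force: [-0.2, 0.2, 0.3]
grip_width: 0.0849
gripper_force: 0.0
```

send_rows([
  {"dx":-35,"dy":0,"dz":0,"rx":0,"ry":0,"rz":0},
  {"dx":-70,"dy":1,"dz":0,"rx":0,"ry":0,"rz":0},
  {"dx":-100,"dy":1.5,"dz":0,"rx":0,"ry":0,"rz":0},
  {"dx":-113.5,"dy":1.5,"dz":0,"rx":0,"ry":0,"rz":0},
  {"dx":-113.5,"dy":1.5,"dz":-10,"rx":0,"ry":0,"rz":0},
])

```text
clock: 11.42
tcp_pos: [0.447, 0.0174, 0.178]
orientation: [2.13, 2.307, -0.001]
contact_force: [0.9, 0.4, 0.8]
grip_width: 0.0847
gripper_force: 0.0
```

```bash
python3 st.py s
```

```text
top yel 310 ztop 0.122 mean [ 0.63  -0.064] mid [ 0.629 -0.063] ext [0.045 0.048]
top yel 278 ztop 0.122 mean [0.62  0.015] mid [0.575 0.016] ext [0.147 0.047]
top yel 274 ztop 0.085 mean [0.45  0.117] mid [0.45  0.117] ext [0.048 0.048]
scene yel 388 ztop 0.083 mean [0.45  0.019] mid [0.448 0.019] ext [0.053 0.049]
scene yel 398 ztop 0.083 mean [0.449 0.118] mid [0.447 0.118] ext [0.053 0.049]
scene yel 409 ztop 0.120 mean [ 0.632 -0.062] mid [ 0.63  -0.062] ext [0.051 0.048]
scene yel 420 ztop 0.120 mean [0.625 0.017] mid [0.626 0.017] ext [0.053 0.048]
t 11.52 tcp [448.8  17.3 176.3] y-ang 4.5 z [-0.001 -0.    -1.   ] F [0.1 0.5 0.5] w 84.9 g 0.0 j [ 0.37  0.25 -0.62  2.11  0.19  0.84 -0.28]
```

send_rows([
  {"dx":0,"dy":0.5,"dz":-30,"rx":0,"ry":0,"rz":0},
  {"dx":0,"dy":0.5,"dz":-65,"rx":0,"ry":0,"rz":0},
  {"dx":0,"dy":0.5,"dz":-100,"rx":0,"ry":0,"rz":0},
  {"dx":0,"dy":0.5,"dz":-125,"rx":0,"ry":0,"rz":0},
  {"dx":0,"dy":0.5,"dz":-125,"rx":0,"ry":0,"rz":0},
])

```text
clock: 11.93
tcp_pos: [0.4472, 0.0182, 0.0479]
orientation: [-2.127, -2.303, 0.008]
contact_force: [-0.7, -0.0, 0.0]
grip_width: 0.0847
gripper_force: 0.0
```

send_rows([
  {"dx":0,"dy":0,"dz":0,"rx":0,"ry":0,"rz":0},
  {"dx":0,"dy":0,"dz":0,"rx":0,"ry":0,"rz":0},
  {"dx":0,"dy":0,"dz":0,"rx":0,"ry":0,"rz":0},
  {"dx":0,"dy":0,"dz":0,"rx":0,"ry":0,"rz":0},
  {"dx":0,"dy":0,"dz":0,"rx":0,"ry":0,"rz":0},
], jaw=40)

```text
clock: 12.35
tcp_pos: [0.4507, 0.0183, 0.054]
orientation: [2.13, 2.305, 0.004]
contact_force: [-0.9, 0.8, 7.7]
grip_width: 0.0492
gripper_force: 41.8
```

send_rows([
  {"dx":0,"dy":0,"dz":0,"rx":0,"ry":0,"rz":0},
  {"dx":0,"dy":0,"dz":20,"rx":0,"ry":0,"rz":0},
  {"dx":0,"dy":0,"dz":55,"rx":0,"ry":0,"rz":0},
  {"dx":0,"dy":0,"dz":95,"rx":0,"ry":0,"rz":0},
  {"dx":0,"dy":0,"dz":135,"rx":0,"ry":0,"rz":0},
])

```text
clock: 12.77
tcp_pos: [0.4485, 0.0182, 0.1893]
orientation: [-2.131, -2.308, 0.0]
contact_force: [1.1, -0.6, -1.1]
grip_width: 0.0491
gripper_force: 41.8
```

```bash
python3 st.py s
```

```text
top yel 309 ztop 0.121 mean [ 0.63  -0.064] mid [ 0.63  -0.063] ext [0.045 0.047]
top yel 254 ztop 0.123 mean [0.618 0.015] mid [0.575 0.016] ext [0.146 0.047]
top yel 274 ztop 0.085 mean [0.449 0.117] mid [0.45  0.117] ext [0.048 0.048]
scene yel 207 ztop 0.225 mean [0.457 0.038] mid [0.459 0.037] ext [0.051 0.015]
scene yel 397 ztop 0.083 mean [0.448 0.118] mid [0.448 0.118] ext [0.056 0.048]
scene yel 409 ztop 0.121 mean [ 0.631 -0.062] mid [ 0.631 -0.062] ext [0.051 0.048]
scene yel 419 ztop 0.120 mean [0.626 0.017] mid [0.626 0.017] ext [0.053 0.048]
t 12.87 tcp [453.3  18.8 193.9] y-ang 4.5 z [ 0.013 -0.    -1.   ] F [ 0.3 -0.1 -0.8] w 48.8 g 41.9 j [ 0.4   0.22 -0.64  2.09  0.18  0.87 -0.27]
```

send_rows([
  {"dx":10,"dy":25,"dz":0,"rx":0,"ry":0,"rz":0},
  {"dx":34,"dy":50,"dz":0,"rx":0,"ry":0,"rz":0},
  {"dx":62,"dy":72,"dz":0,"rx":0,"ry":0,"rz":0},
  {"dx":95,"dy":78,"dz":0,"rx":0,"ry":0,"rz":0},
  {"dx":125,"dy":78,"dz":0,"rx":0,"ry":0,"rz":0},
])

```text
clock: 13.28
tcp_pos: [0.5754, 0.099, 0.188]
orientation: [2.127, 2.311, 0.003]
contact_force: [0.5, -0.5, -1.2]
grip_width: 0.0492
gripper_force: 41.8
```

send_rows([
  {"dx":25,"dy":0,"dz":0,"rx":0,"ry":0,"rz":0},
  {"dx":42,"dy":0,"dz":0,"rx":0,"ry":0,"rz":0},
  {"dx":42,"dy":0,"dz":0,"rx":0,"ry":0,"rz":0},
  {"dx":42,"dy":0,"dz":-20,"rx":0,"ry":0,"rz":0},
  {"dx":42,"dy":0,"dz":-42,"rx":0,"ry":0,"rz":0},
])

```text
clock: 13.7
tcp_pos: [0.6169, 0.0964, 0.1464]
orientation: [2.131, 2.306, 0.004]
contact_force: [-0.4, -0.6, -1.2]
grip_width: 0.049
gripper_force: 41.9
```

send_rows([
  {"dx":0,"dy":0,"dz":0,"rx":0,"ry":0,"rz":0},
  {"dx":0,"dy":0,"dz":-10,"rx":0,"ry":0,"rz":0},
  {"dx":0,"dy":0,"dz":-20,"rx":0,"ry":0,"rz":0},
  {"dx":0,"dy":0,"dz":-30,"rx":0,"ry":0,"rz":0},
  {"dx":0,"dy":0,"dz":-40,"rx":0,"ry":0,"rz":0},
])

```text
clock: 14.12
tcp_pos: [0.6164, 0.0961, 0.1051]
orientation: [2.132, 2.307, 0.001]
contact_force: [0.2, 0.1, -0.4]
grip_width: 0.0489
gripper_force: 41.9
```

send_rows([
  {"dx":0,"dy":0,"dz":-5,"rx":0,"ry":0,"rz":0},
  {"dx":0,"dy":0,"dz":-10,"rx":0,"ry":0,"rz":0},
  {"dx":0,"dy":0,"dz":-15,"rx":0,"ry":0,"rz":0},
  {"dx":0,"dy":0,"dz":-18,"rx":0,"ry":0,"rz":0},
  {"dx":0,"dy":0,"dz":-18,"rx":0,"ry":0,"rz":0},
])

```text
clock: 14.53
tcp_pos: [0.6161, 0.0963, 0.0908]
orientation: [2.131, 2.307, -0.002]
contact_force: [-11.5, -3.0, 28.7]
grip_width: 0.049
gripper_force: 44.2
```

```bash
python3 st.py s
```

```text
top yel 269 ztop 0.123 mean [ 0.623 -0.063] mid [ 0.568 -0.06 ] ext [0.17  0.053]
top yel 276 ztop 0.085 mean [0.449 0.117] mid [0.45  0.117] ext [0.048 0.048]
scene yel 320 ztop 0.084 mean [0.46  0.126] mid [0.522 0.125] ext [0.201 0.042]
scene yel 407 ztop 0.121 mean [ 0.633 -0.062] mid [ 0.631 -0.062] ext [0.049 0.05 ]
scene yel 405 ztop 0.120 mean [0.626 0.016] mid [0.625 0.017] ext [0.053 0.05 ]
scene yel 175 ztop 0.119 mean [0.62  0.115] mid [0.622 0.115] ext [0.056 0.011]
t 14.63 tcp [616.1  96.3  90.8] y-ang 4.5 z [ 0.001 -0.002 -1.   ] F [-11.   -4.4  27.8] w 48.8 g 44.1 j [ 0.14  0.63 -0.54  1.77  0.41  0.86 -0.52]
```

send_rows([
  {"dx":0,"dy":0,"dz":3,"rx":0,"ry":0,"rz":0},
  {"dx":0,"dy":0,"dz":3,"rx":0,"ry":0,"rz":0},
  {"dx":0,"dy":0,"dz":3,"rx":0,"ry":0,"rz":0},
  {"dx":0,"dy":0,"dz":3,"rx":0,"ry":0,"rz":0},
  {"dx":0,"dy":0,"dz":3,"rx":0,"ry":0,"rz":0},
], jaw=85)

```text
clock: 15.05
tcp_pos: [0.616, 0.0961, 0.0899]
orientation: [-2.132, -2.307, 0.0]
contact_force: [1.0, -0.5, -0.4]
grip_width: 0.0846
gripper_force: 0.0
```

send_rows([
  {"dx":0,"dy":0,"dz":15,"rx":0,"ry":0,"rz":0},
  {"dx":0,"dy":0,"dz":45,"rx":0,"ry":0,"rz":0},
  {"dx":0,"dy":0,"dz":80,"rx":0,"ry":0,"rz":0},
  {"dx":-25,"dy":0,"dz":97,"rx":0,"ry":0,"rz":0},
  {"dx":-60,"dy":0,"dz":97,"rx":0,"ry":0,"rz":0},
])

```text
clock: 15.47
tcp_pos: [0.5602, 0.0973, 0.1914]
orientation: [2.131, 2.302, 0.013]
contact_force: [-0.2, 1.3, 0.6]
grip_width: 0.085
gripper_force: 0.0
```

send_rows([
  {"dx":-35,"dy":8,"dz":0,"rx":0,"ry":0,"rz":0},
  {"dx":-70,"dy":16,"dz":0,"rx":0,"ry":0,"rz":0},
  {"dx":-95,"dy":21.5,"dz":0,"rx":0,"ry":0,"rz":0},
  {"dx":-106.5,"dy":21.5,"dz":0,"rx":0,"ry":0,"rz":0},
  {"dx":-106.5,"dy":21.5,"dz":-10,"rx":0,"ry":0,"rz":0},
])

```text
clock: 15.88
tcp_pos: [0.4484, 0.1181, 0.1783]
orientation: [2.128, 2.308, 0.001]
contact_force: [0.6, 0.0, 0.1]
grip_width: 0.0852
gripper_force: 0.0
```

```bash
python3 st.py s
```

```text
top yel 310 ztop 0.121 mean [ 0.63  -0.064] mid [ 0.629 -0.063] ext [0.046 0.048]
top yel 309 ztop 0.121 mean [0.624 0.016] mid [0.624 0.016] ext [0.047 0.047]
top yel 300 ztop 0.121 mean [0.618 0.096] mid [0.617 0.095] ext [0.048 0.048]
scene yel 403 ztop 0.083 mean [0.449 0.117] mid [0.447 0.117] ext [0.057 0.049]
scene yel 412 ztop 0.120 mean [ 0.631 -0.062] mid [ 0.63  -0.062] ext [0.052 0.048]
scene yel 422 ztop 0.119 mean [0.626 0.017] mid [0.625 0.017] ext [0.052 0.049]
scene yel 427 ztop 0.121 mean [0.619 0.097] mid [0.617 0.097] ext [0.053 0.047]
t 15.98 tcp [449.8 116.9 176.3] y-ang 4.5 z [-0.001 -0.001 -1.   ] F [-0.2 -0.2 -0.7] w 85.0 g 0.0 j [ 0.2   0.29 -0.68  2.07  0.24  0.86 -0.54]
```

send_rows([
  {"dx":0,"dy":0,"dz":-30,"rx":0,"ry":0,"rz":0},
  {"dx":0,"dy":0,"dz":-65,"rx":0,"ry":0,"rz":0},
  {"dx":0,"dy":0,"dz":-100,"rx":0,"ry":0,"rz":0},
  {"dx":0,"dy":0,"dz":-125,"rx":0,"ry":0,"rz":0},
  {"dx":0,"dy":0,"dz":-125,"rx":0,"ry":0,"rz":0},
])

```text
clock: 16.4
tcp_pos: [0.4479, 0.1163, 0.0477]
orientation: [-2.13, -2.303, 0.01]
contact_force: [-0.1, -0.0, -0.3]
grip_width: 0.0849
gripper_force: 0.0
```

send_rows([
  {"dx":0,"dy":0,"dz":0,"rx":0,"ry":0,"rz":0},
  {"dx":0,"dy":0,"dz":0,"rx":0,"ry":0,"rz":0},
  {"dx":0,"dy":0,"dz":0,"rx":0,"ry":0,"rz":0},
  {"dx":0,"dy":0,"dz":0,"rx":0,"ry":0,"rz":0},
  {"dx":0,"dy":0,"dz":0,"rx":0,"ry":0,"rz":0},
], jaw=40)

```text
clock: 16.82
tcp_pos: [0.4512, 0.118, 0.054]
orientation: [2.131, 2.306, 0.005]
contact_force: [-0.4, 0.5, 8.4]
grip_width: 0.0494
gripper_force: 41.8
```

send_rows([
  {"dx":0,"dy":0,"dz":0,"rx":0,"ry":0,"rz":0},
  {"dx":0,"dy":0,"dz":20,"rx":0,"ry":0,"rz":0},
  {"dx":0,"dy":0,"dz":55,"rx":0,"ry":0,"rz":0},
  {"dx":0,"dy":0,"dz":95,"rx":0,"ry":0,"rz":0},
  {"dx":0,"dy":0,"dz":135,"rx":0,"ry":0,"rz":0},
])

```text
clock: 17.23
tcp_pos: [0.449, 0.1176, 0.1892]
orientation: [-2.131, -2.308, 0.0]
contact_force: [1.6, -0.5, -1.2]
grip_width: 0.05
gripper_force: 42.0
```

```bash
python3 st.py s
```

```text
top yel 311 ztop 0.120 mean [ 0.63  -0.064] mid [ 0.629 -0.063] ext [0.045 0.047]
top yel 307 ztop 0.122 mean [0.624 0.016] mid [0.624 0.016] ext [0.046 0.047]
top yel 301 ztop 0.121 mean [0.617 0.096] mid [0.617 0.094] ext [0.048 0.047]
scene yel 219 ztop 0.226 mean [0.462 0.128] mid [0.463 0.121] ext [0.05  0.047]
scene yel 411 ztop 0.121 mean [ 0.632 -0.062] mid [ 0.631 -0.062] ext [0.052 0.047]
scene yel 421 ztop 0.120 mean [0.626 0.017] mid [0.624 0.017] ext [0.051 0.049]
scene yel 424 ztop 0.121 mean [0.619 0.097] mid [0.618 0.097] ext [0.051 0.048]
t 17.33 tcp [453.5 119.3 193.9] y-ang 4.5 z [ 0.012  0.002 -1.   ] F [ 1.1 -0.1 -0.6] w 49.7 g 42.1 j [ 0.23  0.26 -0.71  2.05  0.22  0.89 -0.52]
```

send_rows([
  {"dx":15,"dy":25,"dz":0,"rx":0,"ry":0,"rz":0},
  {"dx":40,"dy":48,"dz":0,"rx":0,"ry":0,"rz":0},
  {"dx":68,"dy":58,"dz":0,"rx":0,"ry":0,"rz":0},
  {"dx":97,"dy":58,"dz":0,"rx":0,"ry":0,"rz":0},
  {"dx":125,"dy":58,"dz":0,"rx":0,"ry":0,"rz":0},
])

```text
clock: 17.75
tcp_pos: [0.5757, 0.1765, 0.1876]
orientation: [2.129, 2.309, 0.001]
contact_force: [-0.0, -0.3, -1.3]
grip_width: 0.0502
gripper_force: 42.1
```

send_rows([
  {"dx":22,"dy":0,"dz":0,"rx":0,"ry":0,"rz":0},
  {"dx":36,"dy":0,"dz":0,"rx":0,"ry":0,"rz":0},
  {"dx":36,"dy":0,"dz":0,"rx":0,"ry":0,"rz":0},
  {"dx":36,"dy":0,"dz":-20,"rx":0,"ry":0,"rz":0},
  {"dx":36,"dy":0,"dz":-42,"rx":0,"ry":0,"rz":0},
])

```text
clock: 18.17
tcp_pos: [0.6111, 0.1761, 0.1464]
orientation: [2.131, 2.306, 0.005]
contact_force: [0.4, 0.5, -1.3]
grip_width: 0.05
gripper_force: 42.1
```

send_rows([
  {"dx":0,"dy":0,"dz":0,"rx":0,"ry":0,"rz":0},
  {"dx":0,"dy":0,"dz":-10,"rx":0,"ry":0,"rz":0},
  {"dx":0,"dy":0,"dz":-20,"rx":0,"ry":0,"rz":0},
  {"dx":0,"dy":0,"dz":-30,"rx":0,"ry":0,"rz":0},
  {"dx":0,"dy":0,"dz":-40,"rx":0,"ry":0,"rz":0},
])

```text
clock: 18.58
tcp_pos: [0.6105, 0.1759, 0.1051]
orientation: [2.131, 2.308, 0.001]
contact_force: [-0.5, 1.1, -0.9]
grip_width: 0.0498
gripper_force: 42.1
```

send_rows([
  {"dx":0,"dy":0,"dz":-5,"rx":0,"ry":0,"rz":0},
  {"dx":0,"dy":0,"dz":-10,"rx":0,"ry":0,"rz":0},
  {"dx":0,"dy":0,"dz":-15,"rx":0,"ry":0,"rz":0},
  {"dx":0,"dy":0,"dz":-18,"rx":0,"ry":0,"rz":0},
  {"dx":0,"dy":0,"dz":-18,"rx":0,"ry":0,"rz":0},
])

```text
clock: 19.0
tcp_pos: [0.6106, 0.1761, 0.091]
orientation: [2.131, 2.306, -0.001]
contact_force: [-12.5, -4.4, 28.7]
grip_width: 0.0495
gripper_force: 44.4
```

```bash
python3 st.py s
```

```text
top yel 313 ztop 0.121 mean [ 0.63  -0.064] mid [ 0.629 -0.063] ext [0.046 0.047]
top yel 239 ztop 0.583 mean [0.488 0.01 ] mid [0.489 0.01 ] ext [0.024 0.02 ]
scene yel 415 ztop 0.120 mean [ 0.632 -0.062] mid [ 0.631 -0.062] ext [0.054 0.048]
scene yel 418 ztop 0.121 mean [0.626 0.017] mid [0.625 0.017] ext [0.052 0.049]
scene yel 409 ztop 0.120 mean [0.62  0.097] mid [0.618 0.097] ext [0.053 0.047]
scene yel 203 ztop 0.130 mean [0.626 0.18 ] mid [0.629 0.177] ext [0.065 0.045]
t 19.10 tcp [610.6 176.1  91. ] y-ang 4.5 z [ 0.001 -0.001 -1.   ] F [-11.7  -3.9  27.8] w 49.8 g 44.4 j [ 0.03  0.65 -0.58  1.74  0.45  0.88 -0.66]
```

send_rows([
  {"dx":0,"dy":0,"dz":3,"rx":0,"ry":0,"rz":0},
  {"dx":0,"dy":0,"dz":3,"rx":0,"ry":0,"rz":0},
  {"dx":0,"dy":0,"dz":3,"rx":0,"ry":0,"rz":0},
  {"dx":0,"dy":0,"dz":3,"rx":0,"ry":0,"rz":0},
  {"dx":0,"dy":0,"dz":3,"rx":0,"ry":0,"rz":0},
], jaw=85)

```text
clock: 19.52
tcp_pos: [0.6107, 0.1755, 0.0899]
orientation: [-2.132, -2.307, 0.0]
contact_force: [0.6, -0.2, 0.1]
grip_width: 0.0848
gripper_force: 0.0
```

send_rows([
  {"dx":0,"dy":0,"dz":15,"rx":0,"ry":0,"rz":0},
  {"dx":0,"dy":0,"dz":45,"rx":0,"ry":0,"rz":0},
  {"dx":0,"dy":0,"dz":80,"rx":0,"ry":0,"rz":0},
  {"dx":0,"dy":0,"dz":108,"rx":0,"ry":0,"rz":0},
  {"dx":6.6,"dy":-16.4,"dz":113,"rx":0,"ry":0,"rz":0},
])

```text
clock: 19.93
tcp_pos: [0.6182, 0.1652, 0.2106]
orientation: [2.124, 2.313, 0.015]
contact_force: [0.4, 1.5, -0.1]
grip_width: 0.0852
gripper_force: 0.0
```

send_rows([
  {"dx":5,"dy":-35,"dz":0,"rx":0,"ry":0,"rz":0},
  {"dx":10,"dy":-72,"dz":0,"rx":0,"ry":0,"rz":0},
  {"dx":15,"dy":-110,"dz":0,"rx":0,"ry":0,"rz":0},
  {"dx":20,"dy":-148,"dz":0,"rx":0,"ry":0,"rz":0},
  {"dx":25,"dy":-185,"dz":0,"rx":0,"ry":0,"rz":0},
])

```text
clock: 20.35
tcp_pos: [0.6424, -0.0277, 0.2045]
orientation: [2.131, 2.307, 0.001]
contact_force: [1.2, -0.6, 0.2]
grip_width: 0.085
gripper_force: 0.0
```

send_rows([
  {"dx":5,"dy":-38,"dz":0,"rx":0,"ry":0,"rz":0},
  {"dx":10,"dy":-76,"dz":0,"rx":0,"ry":0,"rz":0},
  {"dx":15,"dy":-114,"dz":0,"rx":0,"ry":0,"rz":0},
  {"dx":20,"dy":-152,"dz":0,"rx":0,"ry":0,"rz":0},
  {"dx":25,"dy":-185,"dz":0,"rx":0,"ry":0,"rz":0},
], jaw=35, newtons=60)

```text
clock: 20.77
tcp_pos: [0.6671, -0.2141, 0.2044]
orientation: [2.133, 2.305, -0.0]
contact_force: [1.2, -0.0, 0.1]
grip_width: 0.0351
gripper_force: 0.0
```

send_rows([
  {"dx":0,"dy":-20,"dz":-20,"rx":0,"ry":0,"rz":0},
  {"dx":0,"dy":-30,"dz":-40,"rx":0,"ry":0,"rz":0},
  {"dx":0,"dy":-30,"dz":-60,"rx":0,"ry":0,"rz":0},
  {"dx":0,"dy":-30,"dz":-70,"rx":0,"ry":0,"rz":0},
  {"dx":0,"dy":-30,"dz":-70,"rx":0,"ry":0,"rz":0},
])

```text
clock: 21.18
tcp_pos: [0.6657, -0.2401, 0.1311]
orientation: [-2.128, -2.305, 0.002]
contact_force: [0.1, 0.1, 0.0]
grip_width: 0.0348
gripper_force: 0.0
```

```bash
python3 st.py s;  python3 - <<'E'
from h import *
f=cam("scene"); a=f["frame"][160:260,120:260]; b=cam("top")["frame"][95:165,280:380]
cv2.imwrite('pics/b1.png',np.hstack([cv2.resize(a,(560,400),interpolation=3)[:,:400],cv2.resize(b,(400,400),interpolation=3)]))
E
```

```text
top yel 311 ztop 0.121 mean [ 0.63  -0.064] mid [ 0.63  -0.063] ext [0.046 0.047]
top yel 306 ztop 0.122 mean [0.624 0.016] mid [0.624 0.016] ext [0.048 0.047]
top yel 302 ztop 0.121 mean [0.617 0.096] mid [0.618 0.094] ext [0.047 0.048]
top yel 317 ztop 0.122 mean [0.61  0.174] mid [0.61  0.174] ext [0.049 0.049]
scene yel 411 ztop 0.119 mean [ 0.632 -0.062] mid [ 0.631 -0.062] ext [0.052 0.05 ]
scene yel 418 ztop 0.121 mean [0.625 0.017] mid [0.625 0.017] ext [0.049 0.049]
scene yel 427 ztop 0.120 mean [0.619 0.097] mid [0.618 0.097] ext [0.054 0.049]
scene yel 426 ztop 0.121 mean [0.613 0.176] mid [0.612 0.176] ext [0.052 0.049]
t 21.28 tcp [ 667.8 -239.7  134.3] y-ang 4.6 z [ 0.001  0.001 -1.   ] F [ 1.3 -0.6  0.1] w 35.1 g 0.0 j [ 0.6   0.69 -0.53  1.52  0.38  1.03  0.05]
```

View pics/b1.png

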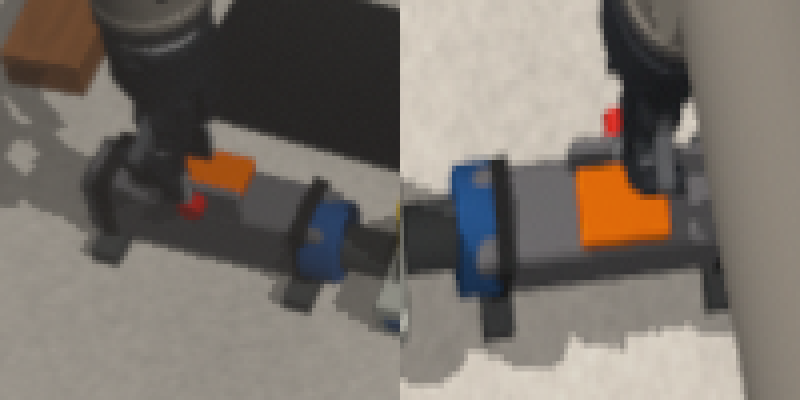

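Run:
```python
from h import *
ex=np.array([.997,.0768]);t=np.array([.6671,-.2405])
for n,(x0,y0,s,ox) in dict(top=(280,95,4,400),scene=(120,160,4,0)).items():
    f=cam(n)
    for nm,d,z in(("A in",-17.5,.123),("A out",-32,.123),("B in",17.5,.123),("B out",32,.123)):
        p=np.r_[t+ex*d/1000,z]; uv=proj(f,p)[0]; w=(uv-[x0,y0])*[s,4 if n=="scene" else 400/70]+[ox,0]; print(n,nm,w.round(0))
    p=[.6796,-.2400,.091]; uv=proj(f,p)[0]; print("button",(uv-[x0,y0])*[s,4 if n=="scene" else 400/70]+[ox,0])
    X=cloud(f); print([ (X[v,u]*1000).round() for v,u in ((121,342),(128,344),(118,340))] if n=="top" else [(X[v,u]*1000).round() for v,u in((205,158),(200,160),(195,158))])
```

```text
top A in [629. 150.]
top A out [631. 181.]
top B in [623.  77.]
top B out [620.  46.]
button [615.88010381 107.10828614]
[array([ 626., -237.,  209.]), array([ 605., -239.,  223.]), array([ 643., -239.,  176.])]
scene A in [195. 156.]
scene A out [202. 141.]
scene B in [177. 192.]
scene B out [169. 207.]
button [184.43244446 212.48169091]
[array([ 717., -233.,  180.]), array([ 719., -222.,  210.]), array([ 693., -244.,  192.])]
```

The left panel shows the button at (192,207) with the fingers straddling the cheek. In the right panel the button is at (613,122). Both suggest the tool should move about 3 mm towards +y.

send_rows([
  {"dx":0,"dy":3,"dz":-10,"rx":0,"ry":0,"rz":0},
  {"dx":0,"dy":3,"dz":-20,"rx":0,"ry":0,"rz":0},
  {"dx":0,"dy":3,"dz":-25,"rx":0,"ry":0,"rz":0},
  {"dx":0,"dy":3,"dz":-25,"rx":0,"ry":0,"rz":0},
])

```text
clock: 21.82
tcp_pos: [0.6658, -0.2374, 0.1059]
orientation: [-2.129, -2.306, 0.003]
contact_force: [-1.4, 0.2, -0.2]
grip_width: 0.0346
gripper_force: 0.0
```

send_rows([
  {"dx":0,"dy":0,"dz":-5,"rx":0,"ry":0,"rz":0},
  {"dx":0,"dy":0,"dz":-8,"rx":0,"ry":0,"rz":0},
  {"dx":0,"dy":0,"dz":-8,"rx":0,"ry":0,"rz":0},
  {"dx":0,"dy":0,"dz":-8,"rx":0,"ry":0,"rz":0},
])

```text
clock: 22.15
tcp_pos: [0.6675, -0.2378, 0.1007]
orientation: [2.132, 2.307, 0.0]
contact_force: [-1.1, 0.2, 3.5]
grip_width: 0.0348
gripper_force: 1.4
```

send_rows([
  {"dx":0,"dy":0,"dz":-2,"rx":0,"ry":0,"rz":0},
  {"dx":0,"dy":0,"dz":-4,"rx":0,"ry":0,"rz":0},
  {"dx":0,"dy":0,"dz":-4,"rx":0,"ry":0,"rz":0},
  {"dx":0,"dy":0,"dz":-4,"rx":0,"ry":0,"rz":0},
])

```text
clock: 22.48
tcp_pos: [0.6675, -0.2378, 0.0966]
orientation: [2.131, 2.307, 0.0]
contact_force: [-1.6, -0.5, 4.1]
grip_width: 0.0345
gripper_force: 2.0
```

send_rows([
  {"dx":0,"dy":0,"dz":-2,"rx":0,"ry":0,"rz":0},
  {"dx":0,"dy":0,"dz":-4,"rx":0,"ry":0,"rz":0},
  {"dx":0,"dy":0,"dz":-4,"rx":0,"ry":0,"rz":0},
  {"dx":0,"dy":0,"dz":-4,"rx":0,"ry":0,"rz":0},
])

```text
clock: 22.82
tcp_pos: [0.6675, -0.2378, 0.0924]
orientation: [2.131, 2.307, 0.0]
contact_force: [0.1, -0.4, 5.7]
grip_width: 0.0352
gripper_force: 2.6
```

```bash
python3 st.py
```

```text
top yel 312 ztop 0.122 mean [ 0.63  -0.064] mid [ 0.629 -0.063] ext [0.046 0.047]
top yel 307 ztop 0.121 mean [0.624 0.015] mid [0.624 0.016] ext [0.048 0.047]
top yel 304 ztop 0.121 mean [0.618 0.096] mid [0.618 0.094] ext [0.047 0.047]
top yel 320 ztop 0.122 mean [0.61  0.175] mid [0.61  0.175] ext [0.05  0.049]
t 22.87 tcp [ 667.5 -237.8   92.5] y-ang 4.5 z [ 0. -0. -1.] F [-0.3  0.4  5.6] w 35.1 g 2.6 j [ 0.59  0.74 -0.51  1.55  0.41  0.96  0.03]
```

send_rows([
  {"dx":0,"dy":0,"dz":-2,"rx":0,"ry":0,"rz":0},
  {"dx":0,"dy":0,"dz":-4,"rx":0,"ry":0,"rz":0},
  {"dx":0,"dy":0,"dz":-5,"rx":0,"ry":0,"rz":0},
  {"dx":0,"dy":0,"dz":-5,"rx":0,"ry":0,"rz":0},
])

```text
clock: 23.2
tcp_pos: [0.6675, -0.2378, 0.0882]
orientation: [2.132, 2.307, 0.0]
contact_force: [-1.9, 0.4, 8.7]
grip_width: 0.0348
gripper_force: 4.4
```

send_rows([
  {"dx":-3,"dy":0,"dz":0,"rx":0,"ry":0,"rz":0},
  {"dx":-6,"dy":0,"dz":0,"rx":0,"ry":0,"rz":0},
  {"dx":-9,"dy":-0.5,"dz":0,"rx":0,"ry":0,"rz":0},
  {"dx":-12,"dy":-0.5,"dz":0,"rx":0,"ry":0,"rz":0},
  {"dx":-12,"dy":-0.5,"dz":0,"rx":0,"ry":0,"rz":0},
])

```text
clock: 23.62
tcp_pos: [0.658, -0.2381, 0.089]
orientation: [2.128, 2.304, 0.007]
contact_force: [5.4, -0.6, 5.8]
grip_width: 0.0351
gripper_force: 4.0
```

send_rows([
  {"dx":-2,"dy":0,"dz":0,"rx":0,"ry":0,"rz":0},
  {"dx":-4,"dy":-0.5,"dz":0,"rx":0,"ry":0,"rz":0},
  {"dx":-4,"dy":-0.5,"dz":0,"rx":0,"ry":0,"rz":0},
  {"dx":-4,"dy":-0.5,"dz":0,"rx":0,"ry":0,"rz":0},
])

```text
clock: 23.95
tcp_pos: [0.6546, -0.2383, 0.0891]
orientation: [2.127, 2.304, 0.008]
contact_force: [5.8, 0.6, 5.7]
grip_width: 0.0352
gripper_force: 4.4
```

```bash
python3 st.py|tail -1
```

```text
t 24.00 tcp [ 654.6 -238.3   89.1] y-ang 4.6 z [ 0.007 -0.    -1.   ] F [ 7.4 -0.   6.6] w 34.4 g 4.4 j [ 0.6   0.72 -0.51  1.59  0.41  0.93  0.03]
```

send_rows([
  {"dx":-1,"dy":0,"dz":-1,"rx":0,"ry":0,"rz":0},
  {"dx":-2,"dy":0,"dz":-2,"rx":0,"ry":0,"rz":0},
  {"dx":-3,"dy":0,"dz":-2,"rx":0,"ry":0,"rz":0},
  {"dx":-3,"dy":0,"dz":-2,"rx":0,"ry":0,"rz":0},
])

```text
clock: 24.33
tcp_pos: [0.6536, -0.2383, 0.0884]
orientation: [2.125, 2.302, 0.012]
contact_force: [7.9, 0.2, 8.1]
grip_width: 0.035
gripper_force: 6.2
```

send_rows([
  {"dx":-1,"dy":0,"dz":0,"rx":0,"ry":0,"rz":0},
  {"dx":-2,"dy":0,"dz":0,"rx":0,"ry":0,"rz":0},
  {"dx":-3,"dy":0,"dz":0,"rx":0,"ry":0,"rz":0},
  {"dx":-3,"dy":0,"dz":0,"rx":0,"ry":0,"rz":0},
])

```text
clock: 24.67
tcp_pos: [0.6509, -0.2385, 0.0884]
orientation: [2.124, 2.301, 0.012]
contact_force: [10.8, -0.6, 8.4]
grip_width: 0.0348
gripper_force: 6.4
```

```bash
python3 st.py|tail -1
```

```text
t 24.72 tcp [ 650.9 -238.5   88.4] y-ang 4.6 z [ 0.012 -0.001 -1.   ] F [10.  -0.3  8.1] w 35.0 g 6.4 j [ 0.61  0.72 -0.51  1.6   0.41  0.92  0.03]
```

send_rows([
  {"dx":0,"dy":0,"dz":3,"rx":0,"ry":0,"rz":0},
  {"dx":0,"dy":0,"dz":5,"rx":0,"ry":0,"rz":0},
  {"dx":0,"dy":0,"dz":7,"rx":0,"ry":0,"rz":0},
  {"dx":0,"dy":0,"dz":9,"rx":0,"ry":0,"rz":0},
  {"dx":0,"dy":0,"dz":10,"rx":0,"ry":0,"rz":0},
])

```text
clock: 25.13
tcp_pos: [0.6494, -0.2384, 0.0966]
orientation: [2.126, 2.304, 0.01]
contact_force: [12.5, -0.8, -6.5]
grip_width: 0.0349
gripper_force: 5.7
```

send_rows([
  {"dx":0,"dy":0,"dz":2,"rx":0,"ry":0,"rz":0},
  {"dx":0,"dy":0,"dz":4,"rx":0,"ry":0,"rz":0},
  {"dx":0,"dy":0,"dz":6,"rx":0,"ry":0,"rz":0},
  {"dx":0,"dy":0,"dz":6,"rx":0,"ry":0,"rz":0},
])

```text
clock: 25.47
tcp_pos: [0.6492, -0.2377, 0.1013]
orientation: [2.127, 2.305, 0.011]
contact_force: [12.6, 0.6, -6.3]
grip_width: 0.0352
gripper_force: 6.4
```

```bash
python3 st.py|tail -1
```

```text
t 25.52 tcp [ 649.2 -237.7  101.2] y-ang 4.6 z [ 0.008  0.001 -1.   ] F [13.3 -0.1 -7.1] w 35.2 g 6.3 j [ 0.61  0.7  -0.52  1.6   0.4   0.94  0.04]
```

send_rows([
  {"dx":5,"dy":0,"dz":0,"rx":0,"ry":0,"rz":0},
  {"dx":10,"dy":0,"dz":0,"rx":0,"ry":0,"rz":0},
  {"dx":16,"dy":0,"dz":1,"rx":0,"ry":0,"rz":0},
  {"dx":22,"dy":0,"dz":2,"rx":0,"ry":0,"rz":0},
  {"dx":22,"dy":0,"dz":5,"rx":0,"ry":0,"rz":0},
])

```text
clock: 25.93
tcp_pos: [0.6679, -0.2385, 0.1058]
orientation: [-2.131, -2.307, -0.0]
contact_force: [0.8, -0.7, 1.5]
grip_width: 0.0351
gripper_force: 0.0
```

send_rows([
  {"dx":0,"dy":0,"dz":15,"rx":0,"ry":0,"rz":0},
  {"dx":0,"dy":0,"dz":50,"rx":0,"ry":0,"rz":0},
  {"dx":0,"dy":0,"dz":85,"rx":0,"ry":0,"rz":0},
  {"dx":0,"dy":0,"dz":120,"rx":0,"ry":0,"rz":0},
  {"dx":0,"dy":-20,"dz":150,"rx":0,"ry":0,"rz":0},
])

```text
clock: 26.35
tcp_pos: [0.6683, -0.2533, 0.261]
orientation: [2.124, 2.314, 0.006]
contact_force: [1.3, 1.0, 0.5]
grip_width: 0.0351
gripper_force: 0.0
```

send_rows([
  {"dx":-35,"dy":-20,"dz":0,"rx":0,"ry":0,"rz":0},
  {"dx":-70,"dy":-40,"dz":0,"rx":0,"ry":0,"rz":0},
  {"dx":-105,"dy":-60,"dz":0,"rx":0,"ry":0,"rz":0},
  {"dx":-140,"dy":-80,"dz":0,"rx":0,"ry":0,"rz":0},
  {"dx":-175,"dy":-100,"dz":0,"rx":0,"ry":0,"rz":0},
])

```text
clock: 26.77
tcp_pos: [0.4902, -0.3595, 0.2577]
orientation: [2.131, 2.307, -0.001]
contact_force: [0.3, -0.6, -0.7]
grip_width: 0.0348
gripper_force: 0.0
```

Run:
```python
from look import *
report("top");report("scene")
f=cam("scene"); a=f["frame"][160:280,130:330]; b=cam("top")["frame"][95:165,280:380]
cv2.imwrite('pics/b2.png',np.hstack([cv2.resize(a,(500,300),interpolation=3),cv2.resize(b,(300,300),interpolation=3)]))
o=r.get_obs(); print(o["clock"],o["tcp_pos"],o["contact_force"])
```

```text
top yel 309 ztop 0.121 mean [ 0.63  -0.064] mid [ 0.63  -0.063] ext [0.046 0.047]
top yel 308 ztop 0.122 mean [0.624 0.015] mid [0.625 0.016] ext [0.047 0.047]
top yel 303 ztop 0.121 mean [0.618 0.096] mid [0.618 0.094] ext [0.048 0.047]
top yel 317 ztop 0.121 mean [0.611 0.175] mid [0.61  0.175] ext [0.049 0.049]
top blu 318 ztop 0.066 mean [ 0.46  -0.066] mid [ 0.46  -0.067] ext [0.049 0.048]
top blu 330 ztop 0.067 mean [0.45  0.199] mid [0.451 0.199] ext [0.049 0.049]
top blu 225 ztop 0.196 mean [0.294 0.588] mid [0.29  0.589] ext [0.048 0.021]
top org 303 ztop 0.089 mean [ 0.634 -0.242] mid [ 0.634 -0.243] ext [0.041 0.06 ]
scene yel 411 ztop 0.120 mean [ 0.632 -0.062] mid [ 0.63  -0.062] ext [0.055 0.048]
scene yel 418 ztop 0.120 mean [0.626 0.016] mid [0.625 0.016] ext [0.053 0.05 ]
scene yel 428 ztop 0.120 mean [0.619 0.097] mid [0.617 0.097] ext [0.052 0.048]
scene yel 425 ztop 0.120 mean [0.613 0.176] mid [0.611 0.176] ext [0.049 0.048]
scene blu 236 ztop 0.066 mean [ 0.46  -0.064] mid [ 0.458 -0.064] ext [0.053 0.047]
scene blu 220 ztop 0.066 mean [0.451 0.201] mid [0.45 0.2 ] ext [0.05  0.048]
scene org 126 ztop 0.089 mean [ 0.631 -0.241] mid [ 0.632 -0.241] ext [0.034 0.058]
26.9667 [ 0.49100159 -0.35999124  0.25765398] [-0.06736733  1.26780406  0.05845645]
```

View pics/b2.png

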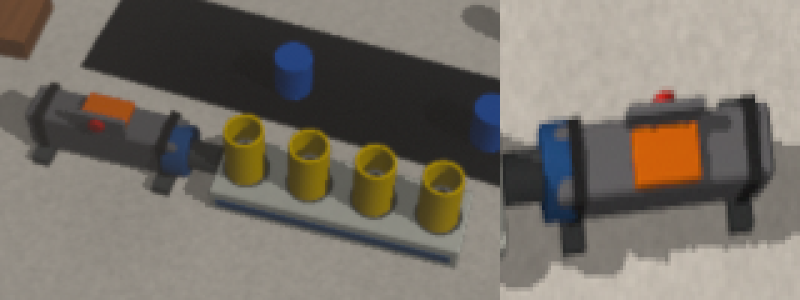

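The picture shows all four tubes down on the spigots, with rims at 0.12 m. The orange trigger sits about 6 mm lower than at the start, and the red button at (663,97) is in, so the blower is locked on.

```bash
python3 -c "
from bench import r
print(r.hand_in())"
```

```text
the job is handed in; nothing more can be done
None
```

All four yellow tubes are fully home on the four spigots, so no caps were needed; the blower is locked on, the hand is clear, and the job is handed in at about 27 s (no verdict was returned).

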